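# Press the price holder home behind the shelf lip

### The job

Take the wide price-card holder out of the slotted wooden block and push it down behind the aluminium lip of the chocolate riser, into the empty bay between the two holders already there. Press it fully home against the sprung strip at the bottom of the bay and finish while still holding it pressed down there (it springs up if you let go). Leave the narrow holder in the block and the chocolate bars on the riser where they are.

Things in the scene. Friction and masses are not known exactly. Their poses are not given: they have to be found in the camera images.
- wide_holder: Wide price-card holder, grey plastic, about 60 g: upright plate 5 thick (x), 70 wide (y), 64 high, with a grip bar on top, 12 thick, 60 wide, from 62 to 82 above the underside. Both faces alike, either may look forward. Origin: centre of its underside, z up. At first it stands upright in one slot of the block, underside 15 above the table.
- narrow_holder: The narrow holder, same shape but 45 wide (grip bar 35 wide), standing in the other slot of the block; leave it there. Origin: centre of its underside.
- block: Wooden block fixed to the table, 70 (x) by 200 (y) by 40 high, two slots end to end along its y, each 7 wide (x) by 77 long (y), 25 deep, centred 48 either side of its middle. Origin: centre of its underside.
- riser: Plywood counter riser, fixed, 120 (x) by 240 (y), top 70 above the table. Along its +x edge (away from the robot) an aluminium lip makes an open-topped gap, 8 wide, for label holders. Two chocolate bars 13 thick lie on top, more than 50 behind the gap. Origin: centre of its underside; x points towards the lip, z up.
- mouth (a point): Middle of the empty bay's gap, 60 above the table, right above point home. Here the gap is 8 wide (x); above, lip (to 68 high) and shelf edge (to 70) slope apart to about 18. The bay is 78 long (y) between end walls 52 high; beyond each a fixed narrow holder stands in the gap, 85 from the bay's middle, tops 112 above the table.
- home (a point): Point of the riser where the centre of the wide holder's underside lies when it is fully home, on two fixed ledges 30 above the table in the empty bay (64 along x from the riser's middle). Axes as the riser's.
- strip (a joint): Sprung steel strip, 54 long, at the bottom of the empty bay: 0 up (its top is 42 above the table), grows as it is pressed down; 0.012 m when the holder is home on its ledges. Spring 500 N/m, 2.5 N at 0, so about 8.5 N at home; nothing latches.
- bar_a: Chocolate bar 55 x 70 x 13 on the riser (-y side); its origin is the centre of its underside
- bar_b: Chocolate bar, the same, on the riser (+y side); its origin is the centre of its underside
Mind the look-alikes: they are no part of the job. Leave any yellow look-alike of the wide_holder alone.

How it is judged:
By the outcome, as a careful person would: the job done as asked, in the order asked, and still so for the second after the job is handed in, while the arm keeps its last pose, push and grip.
It also fails if it takes over 40 s, if anything falls off the work surface, if the arm or the gripper's body presses on something with over 40 N, if the wrist force passes 120 N, or if a joint passes its speed limit or range.

### The arm

A 7-joint arm with a two-finger parallel gripper is mounted at the origin on the work surface. World frame = base frame: x ahead of the robot, y to its left, z up, the work surface at z = 0. Lengths are in m, angles in rad, forces in N, time in s.
With the tool pointing down it reaches from about 0.4 to 0.875 m from the base axis. Payload 19.3 kg.
Tool frame: the origin (TCP) lies on the mounting face of the last link; the fingertips stand 173 mm ahead of it and the grasp point (between the pads) lies 155 mm ahead of it; z points along the fingers, x is the direction in which the jaws open and shut, and the axes are right-handed (so a half turn about z gives the same grasp; the last joint's range is limited). The gripper opens to 85 mm and grips with 20 to 120 N. Pads are 22 mm wide; open, the fingers measure 114 mm over their backs; the gripper's body (76 mm by 85 mm) begins 54 mm behind the grasp point. The pads swing forward as they close: fully open they stand 13 mm farther back than shut.
Start: joints at [-1.181, 0.521, -0.036, 1.599, 0.021, 1.021, -0.113], TCP at [0.277, 0.56, 0.405] pointing down, gripper open.
Joint ranges: [-2.91, 2.91], [-0.3, 2.13], [-1.5, 1.42], [0.17, 2.43], [-1.26, 4.41], [0.16, 1.93], [-2.52, 2.52]. Speed limits (rad/s): [1.89, 1.89, 2.39, 2.39, 3.01, 3.01, 3.01].

### API

Orientations are given as a rotation vector (axis times angle).
In Python, from plant import telemetry, eyes, job gives the robot as it stands. The module is installed in compiled form; this text tells all that it offers.
- The arm moves only by the shell command python3 -m crank 'ROWS'. ROWS is JSON, one flat list of numbers, 5 for each row, row after row: the opening in per cent of the stroke, from 0 (shut) to 100 (fully open), then the shift along the tool's x, y, z in cm, then the turn about the tool's z in rad. A call has 1 to 5 rows; each row is the pose to reach, as a shift and turn from the pose measured when the call began, along the tool's axes at that moment; what a row does not reach only later rows make up. A row lasts 1/10 s, in which the tool goes at most 50 mm and 8.59 degrees, less where a joint would pass 70% of its speed; a pose out of reach is approached as far as the arm can. A call with a gripper value outside its range is refused whole. The fingers move at their own pace and stop on an object; the grip force is fixed at half the most. Time passes only in rows, so rows that repeat a pose let the fingers close. It gives the time, the measured TCP pose, the force and the opening at its end, in the units of the state.
- telemetry.state(): the state, without advancing time (a new reading comes with each control period).
- eyes.get_image(name): name is "scene" or "side" or "wrist"; returns the picture (480x640x3 uint8, red, green, blue); there is no depth.
- eyes.calibration(name): a dict with "fx", "fy", "cx", "cy" (pixels), "T" (4x4, takes a point from camera to world coordinates). Camera axes: x right, y down, z forward; pixel columns grow to the right and rows downward; lengths in m; the calibration is good to about 2 mm. A picture is of the moment at which its call begins: read the wrist's pose just before it. calibration takes no time and is no camera call; for the wrist camera it gives the pose at the moment of the call.
- job.job_done(): hands the job in, once; it reports no verdict.
The state is a dict: "t": time; "q": joint angles; "qvel": joint speeds; "effort": joint torques, N m; "tcp_pos": TCP position; "orientation": TCP orientation; "wrist_force": force on the tool from outside, world axes, zero at the start; "ft_torque": the same for the moment, N m; "opening": finger opening in m.
Only numpy, scipy, OpenCV 4.12 (cv2) and the standard library are available. Lean on these libraries where they do the work, as an engineer would, in place of code of your own. Each camera call takes 0.05 s, during which the arm holds its last target. There are 200 camera calls.

## Working session

There is one attempt and no reset: what is moved stays moved. The work goes in short steps, Python scripts to look and compute and a shell command to move; the robot and the scene stay as the last step left them, time stands still between calls to the robot, and variables do not carry over. Pictures are saved under pics/ and viewed, about 8 in all and at most 12, crops included, and the job is handed in when it is done.

```bash
mkdir -p pics; cat > h.py <<'E'
import numpy as np, cv2
from plant import telemetry, eyes, job
from scipy.spatial.transform import Rotation as R
np.set_printoptions(precision=4,suppress=True)
def save(cam,name,crop=None,s=1):
    im=eyes.get_image(cam)[:,:,::-1].copy()
    cv2.imwrite(f'pics/{name}_raw.png',im)
    if crop: x0,y0,x1,y1=crop; im=im[y0:y1,x0:x1]
    im=cv2.resize(im,None,fx=s,fy=s,interpolation=cv2.INTER_CUBIC)
    cv2.imwrite(f'pics/{name}.png',im)
def ray(c,u,v):
    d=c['T'][:3,:3]@np.array([(u-c['cx'])/c['fx'],(v-c['cy'])/c['fy'],1]); return c['T'][:3,3],d
def at_z(c,u,v,z):
    o,d=ray(c,u,v); return o+d*(z-o[2])/d[2]
def proj(c,p):
    p=np.linalg.inv(c['T'])@np.append(p,1); return np.array([c['fx']*p[0]/p[2]+c['cx'],c['fy']*p[1]/p[2]+c['cy']])
def st():
    s=telemetry.state(); print(s['t'],s['tcp_pos'],R.from_rotvec(s['orientation']).as_matrix().tolist(),s['wrist_force'],s['opening']); return s
E
python3 - <<'E'
from h import *
s=st(); print(s)
for n in ('scene','side','wrist'):
    save(n,n+'0'); c=eyes.calibration(n); print(n,c)
a=[cv2.imread(f'pics/{n}0.png') for n in('scene','side')]
E
```

```text
0.0 [0.2773 0.56   0.4041] [[0.44377338811803646, 0.8961389328963407, -0.0004392557870920749], [0.8961382941924321, -0.44377359782631043, -0.0010731049204024718], [-0.0011565812192591614, 8.258147457429444e-05, -0.9999993277498657]] [ 0.3329 -0.1828 -0.0639] 0.08549289223118879
{'t': 0.0, 'q': array([-1.1812,  0.5221, -0.0363,  1.6   ,  0.0212,  1.0211, -0.1128]), 'qvel': array([-0.0012,  0.0008, -0.0001, -0.0008, -0.0008, -0.0016,  0.0006]), 'effort': array([ -0.0004, -92.7112,   1.9794, -36.993 ,   0.0177,   0.0082,
         0.    ]), 'tcp_pos': array([0.2773, 0.56  , 0.4041]), 'orientation': array([ 2.6686,  1.6564, -0.0015]), 'wrist_force': array([ 0.3329, -0.1828, -0.0639]), 'ft_torque': array([ 0.0181, -0.013 , -0.0802]), 'opening': 0.08549289223118879}
scene {'fx': 501.25370902582654, 'fy': 501.25370902582654, 'cx': 320.46328676163034, 'cy': 236.1311616680738, 'T': array([[-0.3706,  0.6669, -0.6465,  1.1468],
       [ 0.9288,  0.2605, -0.2636,  0.2327],
       [-0.0074, -0.6981, -0.7159,  0.7675],
       [ 0.    ,  0.    ,  0.    ,  1.    ]])}
side {'fx': 451.99966052302057, 'fy': 451.99966052302057, 'cx': 320.2193895894968, 'cy': 230.8135400557287, 'T': array([[ 0.8049, -0.4366,  0.4019,  0.1391],
       [-0.5933, -0.5787,  0.5595, -0.5407],
       [-0.0117, -0.6888, -0.7248,  0.7739],
       [ 0.    ,  0.    ,  0.    ,  1.    ]])}
wrist {'fx': 354.7429967625078, 'fy': 354.7429967625078, 'cx': 323.9392637993448, 'cy': 237.30368470228677, 'T': array([[ 0.4439,  0.8618,  0.2454,  0.2155],
       [ 0.8961, -0.4267, -0.1222,  0.5906],
       [-0.0006,  0.2741, -0.9617,  0.3737],
       [ 0.    ,  0.    ,  0.    ,  1.    ]])}
```

View pics/scene0.png

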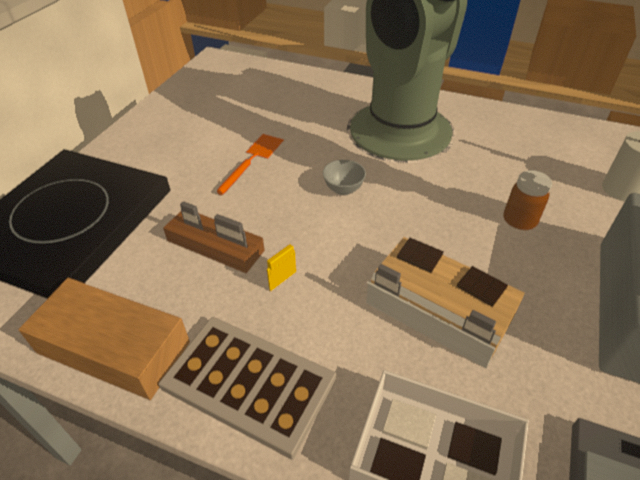

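View pics/side0.png

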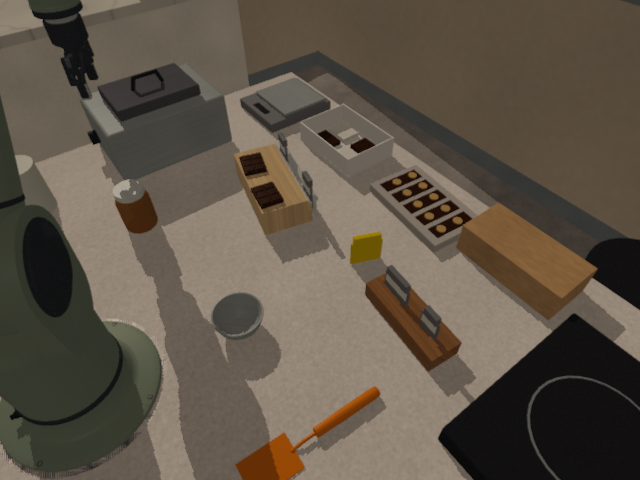

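The scene picture shows the block at about (213,235), with the narrow holder at (190,212) and the wide one at (229,230). The riser is at (445,295), its end holders at (388,278) and (480,325). The yellow look-alike is at (281,267). The side picture shows the same things at (410,315) and (272,185). Next I'll enlarge crops of both.

```bash
python3 - <<'E'
import cv2,numpy as np
a=cv2.imread('pics/scene0.png');b=cv2.imread('pics/side0.png')
f=lambda im,x,y,w,h:cv2.resize(im[y:y+h,x:x+w],(400,300),interpolation=cv2.INTER_CUBIC)
o=np.vstack([np.hstack([f(a,160,190,120,90),f(a,350,230,180,135)]),np.hstack([f(b,350,255,120,90),f(b,210,120,120,90)])])
for k in range(2):
  for j in range(2):
    for t in range(0,400,40):
      cv2.line(o,(400*k+t,300*j),(400*k+t,300*j+5),(0,255,0),1)
      if t<300: cv2.line(o,(400*k,300*j+t),(400*k+5,300*j+t),(0,255,0),1)
cv2.imwrite('pics/comp.png',o)
E
```

```text
(no output)
```

View pics/comp.png

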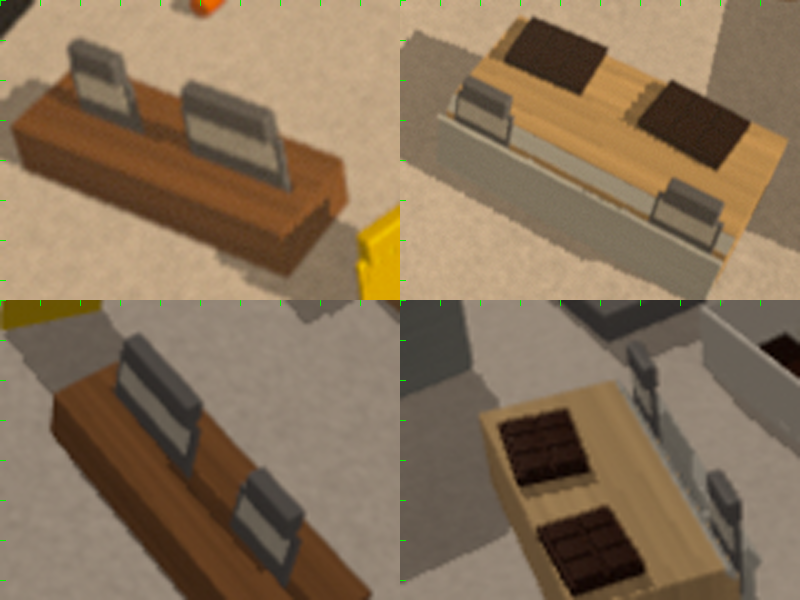

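The enlarged crops show the wide holder's grip bar from about (187,86) to (278,114) in the top-left crop and from (128,338) to (197,403) in the bottom-left one. The riser's end-holder bars are at (485,92) and (693,197) top right, and at (641,350) and (722,487) bottom right.

```bash
python3 - <<'E'
from h import *
S=eyes.calibration('scene');D=eyes.calibration('side')
a=lambda x,y:(160+x*.3,190+y*.3); b=lambda x,y:(350+(x-400)*.45,230+y*.45)
c=lambda x,y:(350+x*.3,255+(y-300)*.3); d=lambda x,y:(210+(x-400)*.3,120+(y-300)*.3)
def pr(n,C,uv,z): print(n,at_z(C,*uv,z)[:2])
for n,p in dict(LF=(13,127),RF=(288,235),RB=(343,158),LB=(72,73)).items(): pr('block '+n,S,a(*p),.04)
for p in [(118,365),(55,403),(370,595)]: pr('block side',D,c(*p),.04)
for p in [(187,86),(278,114)]: pr('wide scene',S,a(*p),.097)
for p in [(128,338),(197,403)]: pr('wide side',D,c(*p),.097)
for p in [(72,43),(124,56)]: pr('narrow scene',S,a(*p),.097)
for p in [(258,473),(301,515)]: pr('narrow side',D,c(*p),.097)
for p in [(520,17),(787,147)]: pr('riser scene',S,b(*p),.07)
for p in [(480,413),(620,380),(738,572)]: pr('riser side',D,d(*p),.07)
for p in [(462,79),(512,97),(668,182),(720,207)]: pr('end holders scene',S,b(*p),.112)
for p in [(630,347),(654,373),(710,475),(738,510)]: pr('end holders side',D,d(*p),.112)
E
```

```text
block LF [ 0.5861 -0.345 ]
block RF [ 0.6034 -0.1444]
block RB [ 0.5356 -0.1424]
block LB [ 0.5307 -0.3379]
block side [ 0.5794 -0.1539]
block side [ 0.5297 -0.1527]
block side [ 0.5824 -0.3528]
wide scene [ 0.564  -0.2242]
wide scene [ 0.5654 -0.1635]
wide side [ 0.563  -0.1728]
wide side [ 0.5622 -0.23  ]
narrow scene [ 0.5562 -0.3078]
narrow scene [ 0.5549 -0.2724]
narrow side [ 0.5558 -0.2828]
narrow side [ 0.5548 -0.3146]
riser scene [0.462 0.128]
riser scene [0.5235 0.3587]
riser side [0.5143 0.3559]
riser side [0.6235 0.3266]
riser side [0.568  0.0891]
end holders scene [0.5847 0.11  ]
end holders scene [0.5882 0.1509]
end holders scene [0.6242 0.2757]
end holders scene [0.6324 0.3133]
end holders side [0.6236 0.3061]
end holders side [0.6196 0.2669]
end holders side [0.5844 0.1433]
end holders side [0.5782 0.1014]
```

```bash
python3 -m crank '[100,-2.06,3.51,0,0.12, 100,-4.12,7.02,0,0.24, 100,-6.18,10.53,0,0.36, 100,-8.24,14.04,0,0.48, 100,-10.3,17.5,0,0.6]'; python3 - <<'E'
from h import *
s=st(); M=R.from_rotvec(s['orientation']).as_matrix()
print(M.T@(np.array([.5,.22,.404])-s['tcp_pos'])*100)
E
```

```text
t: 0.65
tcp_pos: [0.3891, 0.3885, 0.4043]
orientation: [3.041, 0.786, -0.001]
wrist_force: [0.6, 0.1, 0.7]
opening: 0.0858
0.65 [0.3891 0.3885 0.4043] [[0.8746754434961753, 0.48470886960833415, -0.0004245795331998815], [0.48470843105925066, -0.874675387105824, -0.0008390776821694224], [-0.0007780776623967381, 0.0005281233643820988, -0.9999995578403341]] [0.6411 0.0613 0.7266] 0.085775948593859
[ 1.5336 20.1118  0.0413]
```

```bash
python3 -m crank '[100,0.3,4,0,0.12, 100,0.6,8,0,0.24, 100,0.9,12,0,0.36, 100,1.2,16,0,0.48, 100,1.5,20,0,0.6]'; python3 - <<'E'
from h import *
s=st(); save('wrist','w1'); c=eyes.calibration('wrist');print(repr(c['T'])); np.save('w1.npy',c['T'])
M=R.from_rotvec(s['orientation']).as_matrix()
for p in [[.587,.1305,.112],[.628,.2945,.112],[.6045,.2085,.06]]: print(proj(c,p))
E
```

```text
t: 1.15
tcp_pos: [0.4998, 0.2193, 0.4045]
orientation: [3.137, -0.155, -0.001]
wrist_force: [1.1, 1.1, -0.4]
opening: 0.0851
1.15 [0.4998 0.2193 0.4045] [[0.995123293636913, -0.09863802064259423, -0.00041393832060667953], [-0.09863829807431175, -0.995123096055053, -0.0007140383805460506], [-0.0003414882506580422, 0.000751386396484535, -0.9999996594020708]] [ 1.1492  1.0618 -0.3582] 0.08510976776005759
array([[ 0.9936, -0.1092, -0.0293,  0.5111],
       [-0.1131, -0.9548, -0.275 ,  0.2822],
       [ 0.0021,  0.2766, -0.961 ,  0.374 ],
       [ 0.    ,  0.    ,  0.    ,  1.    ]])
[436.0252 315.3762]
[489.3531  96.9031]
[435.5942 207.6824]
```

View pics/w1.png

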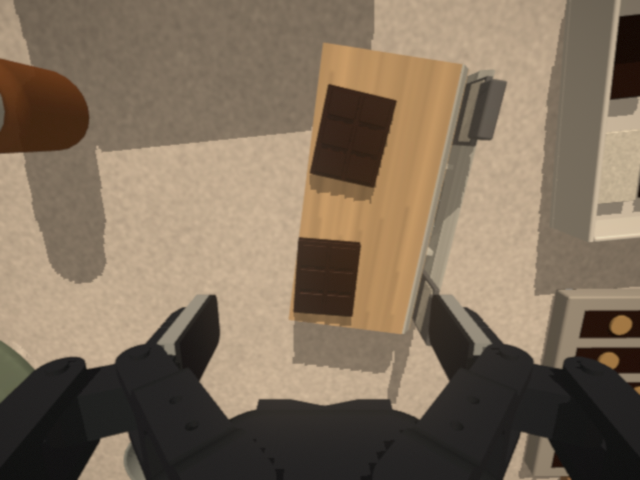

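The wrist picture shows the riser's top corners at (324,43), (465,66), (290,320) and (404,333). The far end holder's bar runs from (497,80) to (485,138); the near one is hidden behind the right finger.

```bash
python3 - <<'E'
from h import *
c=eyes.calibration('wrist'); 
P=[at_z(c,*p,.07)[:2] for p in [(324,43),(465,66),(404,333),(290,320)]]
print(np.array(P)); A,B,C,D=P
L=np.array([[-.06,.12],[.06,.12],[.06,-.12],[-.06,-.12]]);P=np.array(P)
print([np.linalg.norm(x) for x in(A-B,B-C,C-D,D-A)])
m=P.mean(0); Q=P-m; th=np.arctan2((L[:,0]*Q[:,1]-L[:,1]*Q[:,0]).sum(),(L*Q).sum()); print('riser centre',m,'yaw',th)
Rr=np.array([[np.cos(th),-np.sin(th)],[np.sin(th),np.cos(th)]])
print('home',m+Rr@[.064,0],'holders',m+Rr@[.064,.085],m+Rr@[.064,-.085]); print((P-m)@Rr)
print(np.array([at_z(c,*p,.112)[:2] for p in [(487,79),(504,82),(492,139),(476,136)]]))
s=st(); M=R.from_rotvec(s['orientation']).as_matrix()
print(M.T@(np.array([.5637,-.1976,.36])-s['tcp_pos'])*100)
E
```

```text
[[0.5195 0.35  ]
 [0.6274 0.3214]
 [0.5679 0.0907]
 [0.4603 0.1172]]
[np.float64(0.11164919114830751), np.float64(0.2382774133279847), np.float64(0.11078437049224449), np.float64(0.24016995155562876)]
riser centre [0.5438 0.2198] yaw -0.25061121719963103
home [0.6058 0.204 ] holders [0.6269 0.2863] [0.5847 0.1216]
[[-0.0558  0.12  ]
 [ 0.0558  0.1192]
 [ 0.0554 -0.1191]
 [-0.0554 -0.1201]]
[[0.6262 0.3062]
 [0.6378 0.303 ]
 [0.6303 0.266 ]
 [0.619  0.2694]]
1.2 [0.5027 0.2135 0.4047] [[0.9935952764001275, -0.11298847975547684, 0.0014248360960423636], [-0.11298350138929995, -0.9935917395936871, -0.003191147913297635], [0.0017762683267009722, 0.003009726521909926, -0.9999938931899008]] [ 2.6233 -9.8619 -0.6326] 0.08547902277966643
[10.6932 40.1458  4.6116]
```

The arm was still settling when that picture was taken, and I read the calibration after it. I'll correct the camera pose back to the moment of the picture.

```bash
cat >> h.py <<'E'
def pose(s):
    T=np.eye(4);T[:3,:3]=R.from_rotvec(s['orientation']).as_matrix();T[:3,3]=s['tcp_pos'];return T
def to_tool(s,p): return pose(s)[:3,:3].T@(np.array(p)-s['tcp_pos'])*100
def snap(name,**k):   # calibration read just before picture
    s=telemetry.state(); c=eyes.calibration('wrist'); save('wrist',name,**k); return s,c
E
python3 - <<'E'
from h import *
s=telemetry.state(); c=eyes.calibration('wrist')
old=dict(tcp_pos=np.array([.4998,.2193,.4045]),orientation=np.array([3.137,-.155,-.001]))
c['T']=pose(old)@np.linalg.inv(pose(s))@c['T']
P=np.array([at_z(c,*p,.07)[:2] for p in [(324,43),(465,66),(404,333),(290,320)]])
m=P.mean(0);y=(P[0]+P[1]-P[2]-P[3]); th=-np.arctan2(y[0],y[1])
Rr=np.array([[np.cos(th),-np.sin(th)],[np.sin(th),np.cos(th)]])
h=np.mean([at_z(c,*p,.112)[:2] for p in [(487,79),(504,82),(492,139),(476,136)]],0)
print(m,th,'home riser',m+Rr@[.0665,0],'home holder',h-Rr@[0,.085])
print(s['qvel'],to_tool(s,[.5637,-.1976,.36]))
E
```

```text
[0.54   0.2272] -0.2365604507186928 home riser [0.6046 0.2116] home holder [0.6036 0.2118]
[-0.0366 -0.015  -0.0318  0.0128  0.0379 -0.0075  0.045 ] [10.6932 40.1458  4.6116]
```

```bash
python3 -m crank '[100,1.2,4.5,0.5,0, 100,2.4,9,1,0, 100,3.6,13.5,1.5,0, 100,4.8,18,2,0, 100,6,22.5,2.5,0]'; python3 - <<'E'
from h import *
s=st(); print(to_tool(s,[.5637,-.1976,.34]))
E
```

```text
t: 1.7
tcp_pos: [0.5369, -0.0187, 0.3803]
orientation: [3.134, -0.177, 0.003]
wrist_force: [1.2, 0.8, 0.1]
opening: 0.0854
1.7 [ 0.5369 -0.0187  0.3803] [[0.9936378656548034, -0.11261324616926749, 0.0014313365035825037], [-0.11260843996510975, -0.9936346555423364, -0.00308391859265625], [0.001769515637343153, 0.0029031177175265818, -0.9999942203442612]] [1.2326 0.7864 0.0567] 0.08535620232385174
[ 4.6722 17.4643  4.0914]
```

```bash
python3 -m crank '[100,1.2,4.5,1,-0.02, 100,2.4,9,2,-0.026, 100,3.6,13.5,3,-0.026, 100,4.67,17.46,4,-0.026, 100,4.67,17.46,4.1,-0.026]'; python3 -m crank '[100,0,0,0,0]'; python3 - <<'E'
from h import *
s,c=snap('w2'); st(); print(s['qvel'])
np.save('w2.npy',c['T'])
for p in [[.5637,-.1976,.097],[.555,-.292,.097]]: print(proj(c,p))
E
```

```text
t: 2.2
tcp_pos: [0.5628, -0.2032, 0.3387]
orientation: [3.133, -0.146, 0.0]
wrist_force: [-0.9, 0.3, -0.5]
opening: 0.0851
t: 2.3
tcp_pos: [0.5626, -0.2036, 0.3381]
orientation: [3.133, -0.148, -0.001]
wrist_force: [0.1, 1.0, 0.5]
opening: 0.0851
2.35 [ 0.5625 -0.2039  0.3382] [[0.9955399725131728, -0.09433434583164327, -0.0010928517682232833], [-0.09433907100921038, -0.9955238083375888, -0.005699711759671639], [-0.0005502813739725623, 0.005777389509121467, -0.999983159338631]] [-1.2226 -1.0864  0.5008] 0.08565929960051191
[ 0.0453  0.0217  0.0249 -0.0128  0.0031 -0.0022  0.024 ]
[324.16   240.5286]
[324.4693 371.5597]
```

View pics/w2.png

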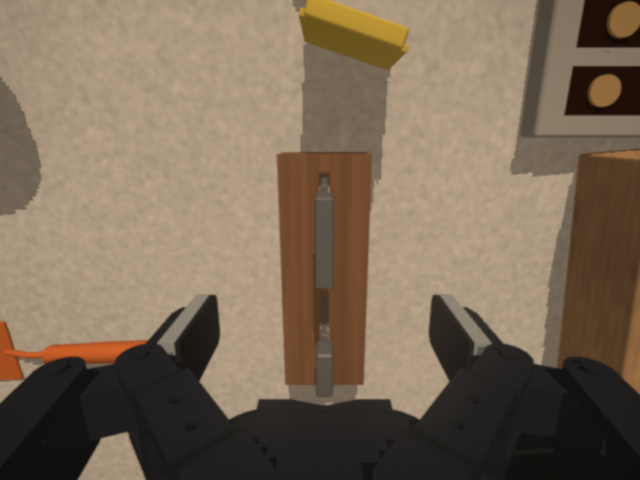

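The wide bar's top runs from (324,195) to (324,288), centred at (324,242), against a prediction of (324,240.5). It lies parallel to the tool's y. I'll go straight down and grip.

```bash
python3 -m crank '[60,0.05,-0.5,3,0, 60,0.05,-0.5,6,0, 60,0.05,-0.5,8.5,0, 60,0.05,-0.5,9.6,0, 60,0.05,-0.5,9.6,0]'; python3 -m crank '[0,0,0,0,0, 0,0,0,0,0, 0,0,0,0,0, 0,0,0,0,0]'; python3 - <<'E'
from h import *
s=st(); print(to_tool(s,[.5637,-.1985,.242]))
E
```

```text
t: 2.85
tcp_pos: [0.5632, -0.1986, 0.2414]
orientation: [3.133, -0.146, -0.004]
wrist_force: [-0.6, -0.4, 0.2]
opening: 0.0517
t: 3.25
tcp_pos: [0.5635, -0.1987, 0.2426]
orientation: [3.133, -0.146, -0.002]
wrist_force: [-1.0, 1.8, 9.0]
opening: 0.0106
3.25 [ 0.5635 -0.1987  0.2426] [[0.9956476858240535, -0.09318859921169266, -0.0012532717860123483], [-0.09319392405260458, -0.9956342394467561, -0.005230082308815028], [-0.0007604162573661543, 0.005324116663083911, -0.9999855376698572]] [-0.9751  1.7524  9.0466] 0.010637092304301836
[ 0.0145 -0.0169  0.0648]
```

```bash
python3 -m crank '[0,0,0,-0.8,0, 0,0,0,-1.6,0, 0,0,0,-2.4,0, 0,0,0,-3.2,0, 0,0,0,-4,0]'; python3 -m crank '[0,0,0,-3,0, 0,0,0,-6,0, 0,0,0,-8,0, 0,0,0,-8,0]';python3 - <<'E'
from h import *
s,c=snap('w3'); save('side','s3',crop=(300,160,500,310),s=3); st()
E
```

```text
t: 3.75
tcp_pos: [0.5636, -0.1984, 0.2836]
orientation: [3.133, -0.146, -0.001]
wrist_force: [0.1, 0.2, -0.1]
opening: 0.0107
t: 4.15
tcp_pos: [0.5641, -0.1983, 0.3667]
orientation: [3.132, -0.147, 0.006]
wrist_force: [-0.8, 0.1, -0.6]
opening: 0.0108
4.25 [ 0.5636 -0.1979  0.3638] [[0.9956604846006307, -0.09305948873453165, -0.00036188576104885886], [-0.09306010691687125, -0.9956467718917175, -0.005227056745624567], [0.00012611683855233346, 0.005238050979998454, -0.9999862733640263]] [-0.3877 -0.3139 -1.4839] 0.010929771294655093
```

View pics/w3.png

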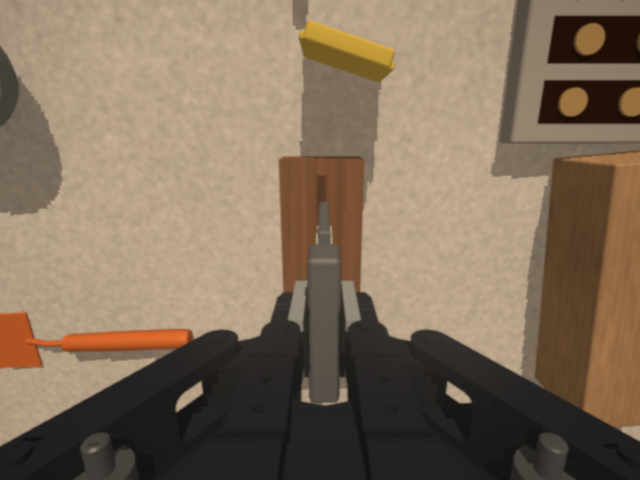

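View pics/s3.png

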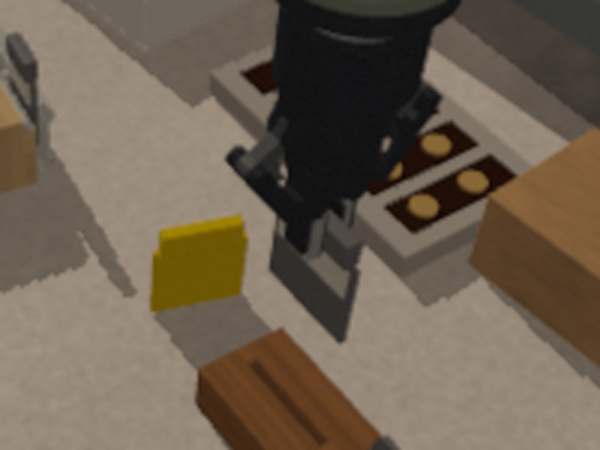

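The holder is gripped and upright; the wrist picture shows the bar's top from row 262 to about row 400. I'll work out its place in the hand and the way to the riser.

```bash
python3 - <<'E'
from h import *
s=telemetry.state();c=eyes.calibration('wrist')
for r in [(324,262),(324,400),(312,300),(339,300)]: print(to_tool(s,at_z(c,*r,s['tcp_pos'][2]-.145)))
print('go',to_tool(s,[.604,.2105,.37]))
E
```

```text
[ 0.0504 -2.8017 14.4855]
[ 0.0504  2.8634 14.5152]
[-0.3732 -1.3764 14.4929]
[ 0.5799 -1.3761 14.4931]
go [  0.2225 -41.0352  -0.8303]
```

```bash
python3 -m crank '[0,0,-4.2,-0.8,0.03, 0,0.1,-8.4,-0.8,0.06, 0,0.1,-12.6,-0.8,0.09, 0,0.1,-16.8,-0.8,0.12, 0,0.1,-21,-0.8,0.147]'; python3 - <<'E'
from h import *
s=st(); print(to_tool(s,[.604,.2105,.37]))
E
```

```text
t: 4.75
tcp_pos: [0.5838, 0.0129, 0.3698]
orientation: [3.113, -0.378, -0.002]
wrist_force: [0.7, -1.5, -0.7]
opening: 0.0112
4.75 [0.5838 0.0129 0.3698] [[0.970983116251729, -0.23913979117535977, -0.0019870155226030693], [-0.23914725183036856, -0.9709677891401504, -0.0054903910854192965], [-0.0006163570913308354, 0.0058062663471359485, -0.9999829535422303]] [ 0.7135 -1.5103 -0.7118] 0.011173107549659306
[ -2.7644 -19.6711  -0.1367]
```

```bash
python3 -m crank '[0,-0.6,-4.2,0,0, 0,-1.2,-8.4,0,0, 0,-1.8,-12.6,0,0, 0,-2.4,-16.8,0,0, 0,-2.76,-19.67,-0.1,0]'; python3 -m crank '[0,0,0,0,0, 0,0,0,0,0]'; python3 - <<'E'
from h import *
s,c=snap('w4'); np.save('w4.npy',c['T']); save('scene','sc4'); save('side','sd4'); st(); print(to_tool(s,[.604,.2105,.37]))
a=cv2.imread('pics/sc4.png');b=cv2.imread('pics/sd4.png');w=cv2.imread('pics/w4.png')
f=lambda im,x,y,w,h:cv2.resize(im[y:y+h,x:x+w],(400,300),interpolation=cv2.INTER_CUBIC)
o=np.vstack([np.hstack([f(a,350,220,180,135),f(b,210,90,160,120)]),np.hstack([f(w,200,0,400,300),f(w,0,0,640,480)])])
cv2.imwrite('pics/comp4.png',o)
E
```

```text
t: 5.25
tcp_pos: [0.6034, 0.2138, 0.3682]
orientation: [3.113, -0.374, -0.005]
wrist_force: [1.0, 0.7, -1.5]
opening: 0.011
t: 5.45
tcp_pos: [0.603, 0.2144, 0.3668]
orientation: [3.112, -0.371, -0.008]
wrist_force: [0.1, -0.8, -1.1]
opening: 0.0113
5.6 [0.6035 0.2124 0.3679] [[0.9711423906691558, -0.2384595929548599, -0.004413566947406221], [-0.23848428981449032, -0.9711256791855035, -0.006337092249000831], [-0.0027749877612164202, 0.007206785295586524, -0.9999701803997098]] [ 0.4638 -0.0101 -0.5392] 0.011190097651442911
[ 0.1864  0.358  -0.3136]
```

View pics/comp4.png

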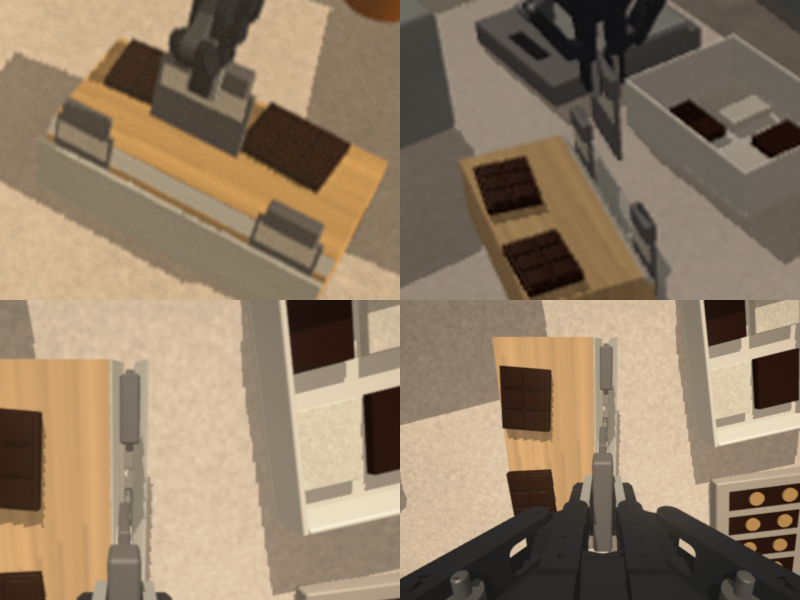

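The wrist crop shows the far end holder's bar at columns 321–339 and rows 73–144 of the full image, with the riser's shelf edge vertical at column 309. The held bar is in line with it. I'll measure the bay from these now that the arm is still.

```bash
python3 - <<'E'
from h import *
s=telemetry.state();c=eyes.calibration('wrist'); 
# undo settling: camera pose at picture
c['T']=np.load('w4.npy')
q=lambda u,v,z:at_z(c,u,v,z)
H=np.array([q(u,v,.112) for u,v in [(321,73),(340,73),(339,144),(321,144)]])
print(H[:,:2], 'size',np.linalg.norm(H[0]-H[1]),np.linalg.norm(H[0]-H[3]))
a,b=q(309,62,.07),q(308,235,.07); d=a-b; print('edge yaw',-np.arctan2(d[0],d[1]), a,b)
th=-0.24;y=np.array([-np.sin(th),np.cos(th)]);x=np.array([np.cos(th),np.sin(th)])
h=H.mean(0)[:2]; print('home from holder',h-.085*y)
print('edge->home x coord: local x of edge', a[:2]@x,b[:2]@x,'home local', (h-.085*y)@x,(h-.085*y)@y, 'riser +y corner local y',q(309,62,.07)[:2]@y)
print('tcp',s['tcp_pos'][:2]@x,s['tcp_pos'][:2]@y)
T=pose(s)
print('underside centre now', (s['tcp_pos']+T[:3,:3]@[0.0005,0,.2276]))
E
```

```text
[[0.625  0.3147]
 [0.6357 0.3121]
 [0.6262 0.2735]
 [0.6156 0.2761]] size 0.010995013381451845 0.0397568967951536
edge yaw -0.2559016419694514 [0.6197 0.3295 0.07  ] [0.5886 0.2108 0.07  ]
home from holder [0.6054 0.2115]
edge->home x coord: local x of edge 0.523618312775472 0.5216665854288318 home local 0.5377950614417085 0.3493511440051758 riser +y corner local y 0.4673791617962635
tcp 0.535754135191301 0.34973508088145167
underside centre now [0.603  0.2108 0.1403]
```

The bay measurements agree to about 2 mm on home ≈ (0.605, 0.2115) and yaw ≈ -0.245. The underside is now at (0.603, 0.211, 0.140). I'll correct that and go down to just above the mouth.

```bash
python3 -m crank '[0,0.25,-0.2,0,0.006, 0,0.25,-0.2,2,0.006, 0,0.25,-0.2,4,0.006, 0,0.25,-0.2,5.8,0.006, 0,0.25,-0.2,5.8,0.006]'; python3 -m crank '[0,0,0,0,0]'; python3 - <<'E'
from h import *
s,c=snap('w5'); save('scene','sc5'); save('side','sd5'); st(); T=pose(s); print('under',(s['tcp_pos']+T[:3,:3]@[0.0005,0,.2276]))
a=cv2.imread('pics/sc5.png');b=cv2.imread('pics/sd5.png')
f=lambda im,x,y,w,h:cv2.resize(im[y:y+h,x:x+w],(400,400),interpolation=cv2.INTER_CUBIC)
cv2.imwrite('pics/comp5.png',np.hstack([f(a,375,235,130,130),f(b,250,100,100,100)]))
E
```

```text
t: 6.1
tcp_pos: [0.6058, 0.2125, 0.3079]
orientation: [3.109, -0.388, -0.01]
wrist_force: [-0.0, -0.2, -1.4]
opening: 0.0111
t: 6.2
tcp_pos: [0.6062, 0.2119, 0.3085]
orientation: [3.109, -0.389, -0.009]
wrist_force: [0.7, 0.3, 0.4]
opening: 0.0108
6.35 [0.6062 0.2122 0.3089] [[0.9692265242560999, -0.24608929568679228, -0.0063248104176103995], [-0.24613278774844838, -0.9692079684682057, -0.0073867890799393255], [-0.004312246933729559, 0.00871621512542938, -0.9999527149421968]] [-0.3425 -0.1528 -1.068 ] 0.010892830115676617
under [0.6051 0.21   0.081 ]
```

View pics/comp5.png

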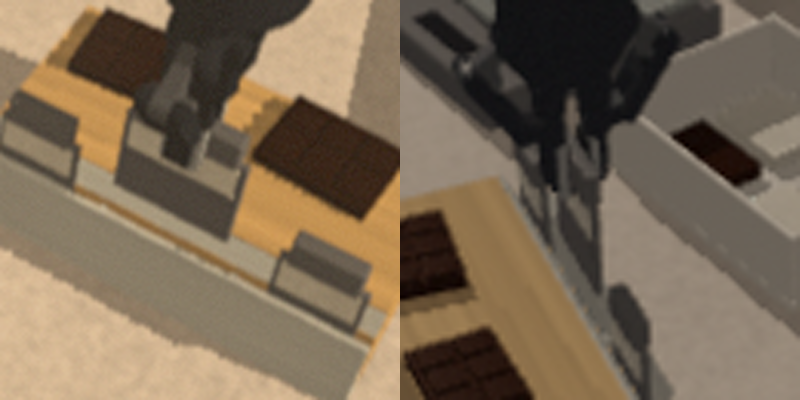

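```bash
python3 - <<'E'
from h import *
S=eyes.calibration('scene'); D=eyes.calibration('side')
a=lambda x,y:(375+x*.325,235+y*.325); d=lambda x,y:(250+(x-400)*.25,100+y*.25)
th=-.245;X=np.array([np.cos(th),np.sin(th)]);Y=np.array([-np.sin(th),np.cos(th)])
def m(C,f,ps,z):
    for p in ps: w=at_z(C,*f(*p),z)[:2]; print(p,'x',w@X,'y',w@Y)
print('held bottom scene');m(S,a,[(115,182),(228,240)],.081)
print('end bars top (front bottom edge z .092)');m(S,a,[(3,120),(77,150),(276,262),(362,297)],.092)
print('side held bottom');m(D,d,[(602,292)],.081)
print('side near end holder bar top');m(D,d,[(614,287),(645,318)],.112)
E
```

```text
held bottom scene
(115, 182) x 0.5375335991633071 y 0.31829754896742224
(228, 240) x 0.53699183260136 y 0.3867583421826721
end bars top (front bottom edge z .092)
(3, 120) x 0.5435557229403422 y 0.2481487375053673
(77, 150) x 0.5382704041546844 y 0.29320600713046907
(276, 262) x 0.5435565404377333 y 0.41524578851051325
(362, 297) x 0.5379814744327416 y 0.46028976938190275
side held bottom
(602, 292) x 0.5384375004117431 y 0.31750319824396217
side near end holder bar top
(614, 287) x 0.5342228928161115 y 0.28285350717245983
(645, 318) x 0.540505690325891 y 0.2500858708686649
```

The scene camera puts the holder 1–2 mm short of mid-bay in y, and x agrees within its noise. I'll nudge it and enter the mouth slowly, watching the force.

```bash
python3 -m crank '[0,0.1,-0.15,0.4,0, 0,0.1,-0.15,0.9,0, 0,0.1,-0.15,1.4,0, 0,0.1,-0.15,1.9,0, 0,0.1,-0.15,2.4,0]'; python3 -m crank '[0,0,0,0,0]'; python3 - <<'E'
from h import *
s=st(); T=pose(s); print('under',(s['tcp_pos']+T[:3,:3]@[0.0005,0,.2276]),s['ft_torque'])
E
```

```text
t: 6.85
tcp_pos: [0.6073, 0.2132, 0.2843]
orientation: [3.109, -0.388, -0.009]
wrist_force: [-0.6, 0.1, -0.9]
opening: 0.011
t: 6.95
tcp_pos: [0.6071, 0.2132, 0.2834]
orientation: [3.109, -0.388, -0.01]
wrist_force: [-0.1, -0.4, -0.3]
opening: 0.0108
6.95 [0.6071 0.2132 0.2834] [[0.9692542140218341, -0.24594540687987798, -0.007558137046118886], [-0.2460030185771609, -0.9692362803141417, -0.00797168575220229], [-0.005365021140840864, 0.009585914536344994, -0.9999396615749674]] [-0.1159 -0.4144 -0.2662] 0.010766968201205662
under [0.6059 0.2113 0.0558] [-0.0233 -0.0337  0.0552]
```

```bash
python3 -m crank '[0,0,0,0.4,0, 0,0,0,0.8,0, 0,0,0,1.2,0, 0,0,0,1.6,0, 0,0,0,1.6,0]'; python3 - <<'E'
from h import *
s=st(); T=pose(s); print('under',(s['tcp_pos']+T[:3,:3]@[0.0005,0,.2276]),s['ft_torque'])
save('scene','sc6'); save('side','sd6')
a=cv2.imread('pics/sc6.png');b=cv2.imread('pics/sd6.png')
f=lambda im,x,y,w,h:cv2.resize(im[y:y+h,x:x+w],(400,400),interpolation=cv2.INTER_CUBIC)
cv2.imwrite('pics/comp6.png',np.hstack([f(a,375,235,130,130),f(b,250,100,100,100)]))
E
```

```text
t: 7.45
tcp_pos: [0.607, 0.2131, 0.2671]
orientation: [3.108, -0.388, -0.01]
wrist_force: [0.7, 0.6, 3.7]
opening: 0.0107
7.45 [0.607  0.2131 0.2671] [[0.9692411283762404, -0.24599194142319958, -0.007720091890479586], [-0.24605178192510074, -0.9692228881653812, -0.008094051386046247], [-0.005491418344560106, 0.00974462986482476, -0.9999374412998859]] [0.7146 0.6241 3.6822] 0.010678218529349566
under [0.6057 0.2111 0.0395] [0.0308 0.0523 0.044 ]
```

View pics/comp6.png

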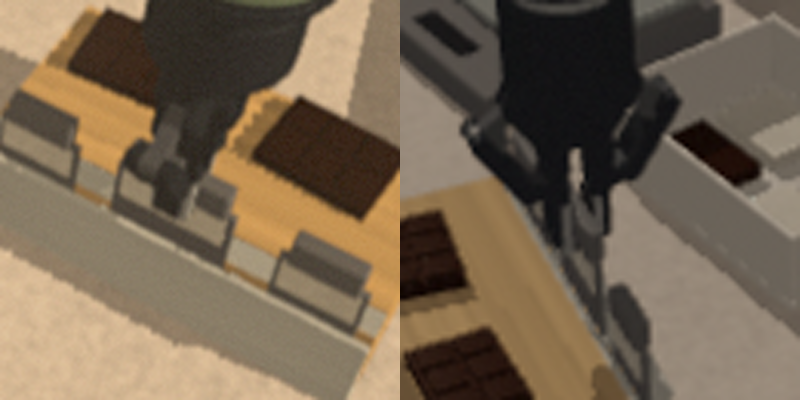

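The holder is in the bay behind the lip. The 3.7 N matches the strip's force for 2.5 mm of press. Now I'll press to home.

```bash
python3 -m crank '[0,0,0,0.3,0, 0,0,0,0.6,0, 0,0,0,0.8,0, 0,0,0,1.0,0, 0,0,0,1.0,0]'; python3 - <<'E'
from h import *
s=st(); T=pose(s); print('under',(s['tcp_pos']+T[:3,:3]@[0.0005,0,.2276]),s['ft_torque'])
E
```

```text
t: 8.05
tcp_pos: [0.6071, 0.2129, 0.2577]
orientation: [3.109, -0.389, -0.009]
wrist_force: [-1.7, -0.2, 9.1]
opening: 0.0107
8.05 [0.6071 0.2129 0.2577] [[0.9692051813503728, -0.24615382794433183, -0.007043396335796025], [-0.246205342782772, -0.9691868759839424, -0.00772842841098916], [-0.004923985053648185, 0.009224554668835703, -0.999945329486744]] [-1.6748 -0.1568  9.1044] 0.010698559609851822
under [0.606  0.2111 0.0302] [-0.005   0.3646 -0.0109]
```

```bash
python3 -m crank '[0,0,0,0.15,0, 0,0,0,0.2,0, 0,0,0,0.2,0]'; python3 - <<'E'
from h import *
s=st(); T=pose(s); print('under',(s['tcp_pos']+T[:3,:3]@[0.0005,0,.2276]),s['ft_torque'])
E
```

```text
t: 8.35
tcp_pos: [0.6075, 0.2127, 0.2573]
orientation: [3.11, -0.389, -0.008]
wrist_force: [-7.2, -3.6, 29.2]
opening: 0.0113
8.35 [0.6075 0.2127 0.2573] [[0.9691302709864789, -0.24648169959063945, -0.005769716161421013], [-0.2465183924245156, -0.969113778425571, -0.006867798930169559], [-0.0038987246768828324, 0.00807813299113513, -0.9999597710474513]] [-7.1983 -3.6375 29.1818] 0.01128255935676352
under [0.6066 0.2111 0.0298] [-0.5774  2.0021  0.0016]
```

The force rises to 29 N with hardly any further travel, so the holder is on its ledges. One last look while it stays pressed.

```bash
python3 - <<'E'
from h import *
save('scene','sc7'); save('side','sd7'); s=st()
a=cv2.imread('pics/sc7.png');b=cv2.imread('pics/sd7.png')
f=lambda im,x,y,w,h:cv2.resize(im[y:y+h,x:x+w],(400,300),interpolation=cv2.INTER_CUBIC)
cv2.imwrite('pics/comp7.png',np.vstack([np.hstack([f(a,365,225,160,120),f(b,240,105,120,90)]),np.hstack([f(a,150,180,160,120),f(b,350,225,120,90)])]))
E
```

```text
8.45 [0.6075 0.2128 0.2574] [[0.9691517968687992, -0.24640059901943095, -0.00561599758218211], [-0.24643594555442333, -0.9691349521648157, -0.006838803345396599], [-0.003757574307283971, 0.008011822225019874, -0.9999608449034189]] [-6.8624 -2.8996 29.7313] 0.011172478901733875
```

View pics/comp7.png

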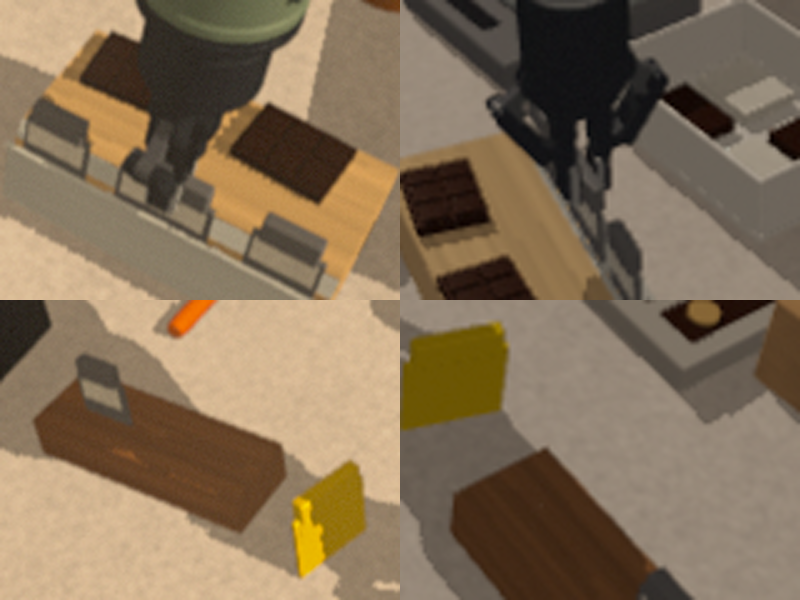

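The holder sits level with its two neighbours, its top at about (175,180) in the top-left crop. The bars, the narrow holder and the yellow look-alike are undisturbed, and the push is steady at about 29 N. I'll hand it in.

```bash
python3 -c "
from plant import job; print(job.job_done())"
```

```text
the job is handed in; nothing more can be done
None
```

I took the wide holder out of the block and pushed it down into the empty bay behind the lip. I handed the job in at about 8.5 s with the arm still gripping and pressing it.

**Last checks:**
- **Pressed home:** the underside works out at about 30 mm above the table, as it should be at home. The upward force on the wrist is steady at 29–30 N against the strip's 8.5 N, so the holder is bearing on its ledges.
- **Strip:** on the way down the force matched the stated spring, about 3.7 N at 2.5 mm of press and 9.1 N just at home.
- **Pictures:** the holder stands level with its two neighbours, and the narrow holder, chocolate bars and yellow look-alike look untouched.

**What disagreed or was off:**
- The fixed cameras' readings of the bay differed by up to 8 mm.
- My first wrist-camera reading was taken while the arm was still settling, so I corrected it and measured again.
- The gripper read about 11 mm on the 12 mm bar.
- A sideways load of about 7 N remained at the end.

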